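# Set the pocket mirror out over the drawer edge

## Robot

A 6-joint arm with a two-finger parallel gripper is mounted at the origin on the work surface. World frame = base frame: x ahead of the robot, y to its left, z up, the work surface at z = 0. Lengths are in mm, angles in rad, forces in N, time in s.
With the tool pointing down it reaches from about 275 to 1000 mm from the base axis. Payload 8.4 kg.
Tool frame: the origin (TCP) lies at the very end of the fingers, on their centre line; the grasp point (between the pads) lies 19 mm behind it; z points along the fingers, y is the line along which they close (so a half turn about z gives the same grasp; the last joint's range is limited). The gripper opens to 85 mm and grips with 20 to 120 N. Pads are 22 mm wide; open, the fingers measure 114 mm over their backs; the gripper's body (76 mm by 85 mm) begins 54 mm behind the grasp point. The pads swing forward as they close: fully open they stand 13 mm farther back than shut.
Start: joints at [-1.199, 0.353, 1.633, -0, 1.155, -0.002], TCP at [228.221, -581.845, 231.281] pointing down, gripper open.
Joint ranges: [-2.63, 2.63], [-0.92, 2.1], [0.06, 2.66], [-1.3, 4.44], [0, 2.69], [-3.02, 3.02]. Speed limits (rad/s): [2.22, 2.22, 2.79, 3.14, 3.14, 3.14].

## Interface

Orientations are given as [roll, pitch, yaw] about the fixed x, y, z axes, in that order (R = Rz(yaw) Ry(pitch) Rx(roll)).
In Python, from rig import r, vision gives the robot as it stands. The module is installed in compiled form; this text tells all that it offers.
- The arm moves only by the tool play_rows, never from a script. Its argument "steps" is a list of rows, each an object with "delta_pos": the shift along the tool's x, y, z in cm, a list of three; "yaw": the turn about the tool's z in rad; "jaw": the opening in per cent of the stroke, from 0 (shut) to 100 (fully open). A call has exactly 8 rows; each row is the pose to reach, as a shift and turn from the pose commanded when the call began, along the tool's axes at that moment; what a row does not reach only later rows make up. A row lasts 1/10 s, in which the tool goes at most 50 mm and 8.59 degrees, less where a joint would pass 70% of its speed; a pose out of reach is approached as far as the arm can. A call with a gripper value outside its range is refused whole. The fingers move at their own pace and stop on an object; "grip_force" is the grip in N (left out, the last holds). Time passes only in rows, so rows that repeat a pose let the fingers close, or fill a call up. It gives the time, the measured TCP pose, the force, the opening and the grip force at its end, in the units of the state.
- r.sense(): the state, without advancing time (a new reading comes with each control period).
- vision.grab_frame(name): name is "side" or "top" or "wrist"; returns (picture, depth): 384x512x3 uint8, red, green, blue; 384x512 float32, mm along the optical axis (not along the pixel's ray), 0 where there is no reading.
- vision.calibration(name): a dict with "mtx" (3x3 intrinsics, pixels), "k1" (the pictures are not rectified: a ray, as slopes to the right and down, at radius r is drawn at 1 + k1 r^2 times it, then the intrinsics apply), "extrinsics" (4x4, takes a point from camera to world coordinates). Camera axes: x right, y down, z forward; pixel columns grow to the right and rows downward; lengths in mm; the calibration is good to about 2 mm. A picture is of the moment at which its call begins: read the wrist's pose just before it. calibration takes no time and is no camera call; for the wrist camera it gives the pose at the moment of the call.
- r.sign_off(): hands the job in; it is judged then, once.
Trained networks look in the newest picture that a camera, given by its name, has taken for a name from the list of things; names that differ only in an ending like _2 or _b are one class to them, and where a whole thing is asked for, a point or a joint stands for the part that bears it (a point fixed in the world has none). Each returns a list of dicts, best first, with "conf" (0 to 1); they miss things now and then, are a little off and sometimes report something else, mostly with a low value. They report only what shows in the picture. A call takes as long as a camera call. They do not tell look-alikes from the thing itself.
- vision.cut_out(camera, thing): "region" (384x512 bool, what is visible of it) and "uv" ([column, row] in pixels, amid what is visible of it).
- vision.landmark_of(camera, thing): "uv" ([column, row] in pixels: a listed point, or the origin of a listed thing).
The state is a dict: "clock": time; "qpos": joint angles; "qvel": joint speeds; "joint_efforts": joint torques, N m; "eef_pos": TCP position; "tcp_rot": TCP orientation; "contact_force": force on the tool from outside, world axes, zero at the start; "wrist_torque": the same for the moment, N m; "opening": opening from 0.0 (shut) to 1.0 (fully open); "grasp_force": force on a finger pad.
Only numpy, scipy, OpenCV 4.12 (cv2) and the standard library are available. Lean on these libraries where they do the work, as an engineer would, in place of code of your own. Each camera call takes 0.05 s, during which the arm holds its last target. There are 200 camera calls.

## Task

Slide the rectangular pocket mirror across the low oak drawer unit until about 3 cm of it sticks out over the unit's front edge (the edge away from the robot), with its long side parallel to that edge, so that a hand can take it from below. Only push it with the fingertips: keep it flat on the wood, do not pick it up or let it tip over the edge, and leave everything else where it stands. Finish with the mirror lying still and the robot clear of it.

Things in the scene. Friction and masses are not known exactly. Their poses are not given: they have to be found in the camera images.
- drawer_unit: Low pale oak drawer unit fixed on the counter, 300 mm (its x) by 680 mm (its y), 70 mm high, flat top without a rim. Origin: centre of its underside, on the counter; its +x axis points to its front, away from the robot, at right angles to the front edge; z up. It stands turned by up to 0.12 rad.
- front_edge (a point): Middle of the unit's front top edge, at x = 150, z = 70 mm in the unit's frame and with the unit's axes; the edge runs along its y.
- pocket_mirror: The thing to slide: loose flat rectangular pocket mirror, black plastic frame round pale glass, 90 mm (its x) by 115 mm (its y, the long side), 8 mm thick, about 0.1 to 0.2 kg, glass up, lying on the oak top. Origin: centre of its underside; +x points roughly to the unit's front edge (turned up to 0.4 rad from the unit's x at the start), z up. No side is narrow enough to grip with an 85 mm gripper. It slides with ordinary friction and stays where it is left.
- mirror_front (a point): Middle of the mirror's front long side (x = +45 mm, y = 0, mid-thickness in the mirror's frame); its distance past the front edge is the overhang.
- turntable: Low round white plastic turntable, disc of radius 100 mm that turns freely, its top 19 mm above the oak top, near the left or the right end of the unit. Leave alone. Origin: centre of its underside, on the oak top.
- brown_bottle: Closed brown glass bottle, 48 mm across, 105 mm tall, standing on the turntable. Leave alone. Origin: centre of its underside.
- acrylic_cup: Clear acrylic cup, 64 mm across, 80 mm tall, on the turntable. Leave alone. Origin: centre of its underside.
- nasal_spray: Teal plastic nasal spray with white nozzle, 32 mm across, 96 mm tall, on the turntable. Leave alone. Origin: centre of its underside.
- nail_file: Steel nail file, 130 mm (its x) by 16 mm, 5 mm thick, lying on the turntable. Leave alone. Origin: middle of its underside.
- latch_box: Tiny brown wooden box with a brass latch, 50 x 70 mm, 35 mm tall, on the oak top at the end away from the turntable. Leave alone. Origin: centre of its underside.
- cream_jar: Small white jar with metal lid, 48 mm across, 42 mm tall, on the oak top beside the latch box. Leave alone. Origin: centre of its underside.
- round_compact: Round grey compact, a disc 68 mm across and 13 mm thick, on the oak top beside the latch box. Leave alone. Origin: centre of its underside.
There are look-alikes about, which are no part of the job. Of the things like the pocket_mirror, leave any that is green; of the rest the larger one is meant.

How it is judged:
By the outcome, as a careful person would: the job done as asked, in the order asked, and still so for the second after the job is handed in, with the robot touching nothing.
It also fails if it takes over 48 s, if anything falls off the work surface, if the arm or the gripper's body presses on something with over 40 N, if the wrist force passes 120 N, or if a joint passes its speed limit or range.

## Working session

There is one attempt and no reset: what is moved stays moved. The work goes in short steps, Python scripts to look and compute and a tool call to move; the robot and the scene stay as the last step left them, time stands still between calls to the robot, and variables do not carry over. Pictures are saved under pics/ and viewed, at most 10 in all, crops included, and the job is handed in when it is done.

Besides the shell and the picture viewer there is one more tool, called after "Request:" as name(argument=value, ...) on one line, values as JSON. play_rows: Moves the arm, as the interface text tells. Its arguments: {"type":"object","properties":{"steps":{"type":"array"},"grip_force":{"type":"number"}},"required":["steps"]}

```bash
mkdir -p pics; cat > h.py <<'E'
import numpy as np, cv2
from rig import r, vision
def world(name,uv,depth=None,z=None,c=None):
    c=c or vision.calibration(name); K=np.array(c["mtx"],float); T=np.array(c["extrinsics"],float)
    uv=np.asarray(uv,float).reshape(-1,2)
    d=(uv-K[:2,2])/[K[0,0],K[1,1]]; s=d.copy()
    for _ in range(20): s=d/(1+c["k1"]*(s**2).sum(1,keepdims=True))
    ray=np.c_[s,np.ones(len(s))]
    if z is None: return (ray*np.asarray(depth).reshape(-1,1))@T[:3,:3].T+T[:3,3]
    w=ray@T[:3,:3].T; return T[:3,3]+w*((z-T[2,3])/w[:,2])[:,None]
def save(n,im): cv2.imwrite(f"pics/{n}.png",cv2.cvtColor(im,cv2.COLOR_RGB2BGR))
E
python3 - <<'E'
from h import *
s=r.sense(); print(s["clock"],s["eef_pos"],s["tcp_rot"],s["contact_force"])
im,d=vision.grab_frame("top"); save("top1",im)
np.savez("top1",im=im,d=d)
for t in ["pocket_mirror","drawer_unit"]:
  for k in vision.cut_out("top",t):
    m=k["region"].astype(np.uint8); cs,_=cv2.findContours(m,0,1); c=max(cs,key=cv2.contourArea).reshape(-1,2)
    dd=np.median(d[k["region"]&(d>0)])
    zz=78 if t!="drawer_unit" else 70
    p=world("top",c,z=zz)[:,:2].astype(np.float32)
    col=im[k["region"]].mean(0)
    print(t,k["conf"],k["uv"],cv2.minAreaRect(p),col.round(), world("top",[k["uv"]],dd).round())
for k in vision.landmark_of("top","front_edge")+vision.landmark_of("top","mirror_front"): print(k,world("top",[k["uv"]],z=72))
E
```

```text
0.0 [ 228.04734446 -581.38193216  230.55801579] [-3.14017266e+00 -6.83962775e-06  3.73809517e-01] [-0.14615728  0.26906774 -0.44083219]
pocket_mirror 0.91 [215.1, 132.9] ((744.3270263671875, 131.48007202148438), (83.75438690185547, 106.38811492919922), 62.94289016723633) [16. 85. 31.] [[767. 139.  10.]]
pocket_mirror 0.9 [260.4, 214.8] ((538.2462768554688, 12.837539672851562), (90.75660705566406, 115.6539077758789), 24.938688278198242) [110. 112. 109.] [[537.  14.  79.]]
pocket_mirror 0.75 [276.7, 123.3] ((778.2696533203125, -22.87261962890625), (61.35432052612305, 78.06434631347656), 56.66354751586914) [100. 103. 100.] [[795. -32.   6.]]
drawer_unit 0.7 [288.3, 229.5] ((505.31396484375, -17.802032470703125), (306.68994140625, 684.3564453125), 5.0244646072387695) [116.  89.  52.] [[499. -58.  71.]]
{'uv': [270.2, 167.6], 'conf': 0.95} [[660.17479934 -11.96427894  72.        ]]
{'uv': [253.4, 199.9], 'conf': 0.87} [[575.80589995  31.97767088  72.        ]]
{'uv': [263.2, 115.5], 'conf': 0.83} [[799.14590464   5.86805423  72.        ]]
{'uv': [202.4, 126.0], 'conf': 0.69} [[771.45480214 166.4227157   72.        ]]
```

View pics/top1.png

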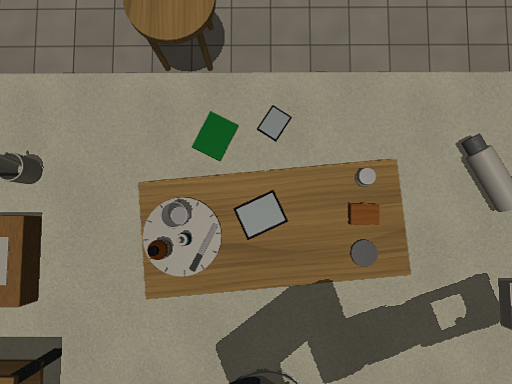

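The picture shows the robot's base at the bottom. The wanted mirror is at (260,215), turned left of the unit's normal, with the green and small look-alikes up on the counter. The turntable is on the left at (182,237), and the box, jar and compact are on the right at about column 364. Next I'll refine the front edge and work out the path.

```bash
python3 - <<'E'
from h import *
f=np.load("top1.npz"); im,d=f["im"],f["d"]
v,u=np.mgrid[:384,:512]; P=world("top",np.c_[u.ravel(),v.ravel()],d.ravel()).reshape(384,512,3)
print("cam",vision.calibration("top")["extrinsics"][:3,3])
m=((P[...,2]>55)&(P[...,2]<85)&(d>0)).astype(np.uint8)
m=cv2.morphologyEx(m,cv2.MORPH_OPEN,np.ones((5,5)))
cs,_=cv2.findContours(m,0,1); c=max(cs,key=cv2.contourArea).reshape(-1,2)
rc=cv2.minAreaRect(world("top",c,z=70)[:,:2].astype(np.float32)); print(rc)
# front edge line: first row of top per column
cols=np.arange(150,390); rows=[np.argmax(m[:,k]) for k in cols]
W=world("top",np.c_[cols,np.array(rows)-.5],z=70)
vx,vy,x0,y0=cv2.fitLine(W[:,:2].astype(np.float32),cv2.DIST_HUBER,0,.01,.01).ravel()
n=np.array([abs(vy),-vx*np.sign(vy)]); yaw=np.arctan2(n[1],n[0])
print("edge yaw",yaw,"n.p",n@[x0,y0])
g=cv2.cvtColor(im,cv2.COLOR_RGB2GRAY).astype(float)
# refine: gradient peak along columns in red-blue
rb=im[...,0].astype(float)-im[...,2]
R=[]
for k,q in zip(cols,rows):
    p=rb[q-6:q+7,k]; R.append(q-6+np.argmax(np.diff(cv2.GaussianBlur(p.reshape(-1,1),(1,3),0).ravel()))+.5)
W2=world("top",np.c_[cols,R],z=70)
vx,vy,x0,y0=cv2.fitLine(W2[:,:2].astype(np.float32),cv2.DIST_HUBER,0,.01,.01).ravel()
n=np.array([abs(vy),-vx*np.sign(vy)]); print("rb edge yaw",np.arctan2(n[1],n[0]),"n.p",n@[x0,y0])
nn=n; k=vision.landmark_of("top","front_edge")
c=np.array([538.2,12.8]); print("mirror n.p",nn@c,"front landmark n.p",nn@[660.2,-12])
for nm,b in [("turntable",(182,237)),("cup",(177,212)),("spray",(184,239)),("file",(203,246))]: print(nm,P[b[1],b[0]].round())
E
```

```text
cam [ 506.77936058   16.46007617 1147.96396516]
((505.1543273925781, -18.06451416015625), (302.509521484375, 680.1091918945312), 5.165647983551025)
edge yaw 0.09115537 n.p 652.413
rb edge yaw 0.09035893 n.p 651.6113
mirror n.p 537.1593909740449 front landmark n.p 656.423828804493
turntable [483. 200. 159.]
cup [544. 226.  92.]
spray [478. 196. 156.]
file [458. 159.  93.]
```

Request:
play_rows(steps=[{"delta_pos": [3.5, -3.5, 0], "yaw": 0, "jaw": 60}, {"delta_pos": [7, -7.2, 0], "yaw": 0, "jaw": 60}, {"delta_pos": [10.5, -10.8, 0], "yaw": -0.02, "jaw": 60}, {"delta_pos": [14, -14.4, 0], "yaw": -0.02, "jaw": 60}, {"delta_pos": [17.5, -18, 0], "yaw": -0.03, "jaw": 60}, {"delta_pos": [21, -21.5, 0], "yaw": -0.04, "jaw": 60}, {"delta_pos": [24.5, -25, 0], "yaw": -0.05, "jaw": 60}, {"delta_pos": [28, -28.7, 0], "yaw": -0.06, "jaw": 60}])

```text
clock: 1.1
eef_pos: [384.1, -212.1, 231.6]
tcp_rot: [3.141, -0.001, 0.434]
contact_force: [0.7, -0.5, 0.6]
opening: 0.602
grasp_force: 0.0
```

Request:
play_rows(steps=[{"delta_pos": [3.5, -3.2, 0], "yaw": 0, "jaw": 60}, {"delta_pos": [7, -6.4, 0], "yaw": 0, "jaw": 60}, {"delta_pos": [10.5, -9.6, 1], "yaw": 0, "jaw": 60}, {"delta_pos": [14, -12.8, 3], "yaw": 0, "jaw": 60}, {"delta_pos": [15.3, -13.9, 6], "yaw": 0, "jaw": 60}, {"delta_pos": [15.3, -13.9, 9], "yaw": 0, "jaw": 60}, {"delta_pos": [15.3, -13.9, 12], "yaw": 0, "jaw": 60}, {"delta_pos": [15.3, -13.9, 13.5], "yaw": 0, "jaw": 60}])

```text
clock: 1.9
eef_pos: [462.7, -22.9, 94.1]
tcp_rot: [-3.14, 0.002, 0.435]
contact_force: [0.1, -0.7, 0.1]
opening: 0.601
grasp_force: 0.0
```

```bash
python3 - <<'E'
from h import *
s=r.sense(); print(s["clock"],s["eef_pos"],s["tcp_rot"],s["contact_force"])
im,d=vision.grab_frame("wrist"); save("w1",im)
im,d=vision.grab_frame("side"); save("s1",im)
E
```

```text
1.9 [462.68325174 -22.93611933  94.14543032] [-3.14034117e+00  2.41088594e-03  4.34657374e-01] [ 0.09748186 -0.65473975  0.08083013]
```

View pics/w1.png

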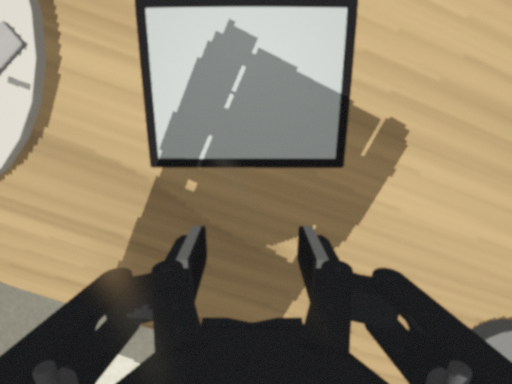

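View pics/s1.png

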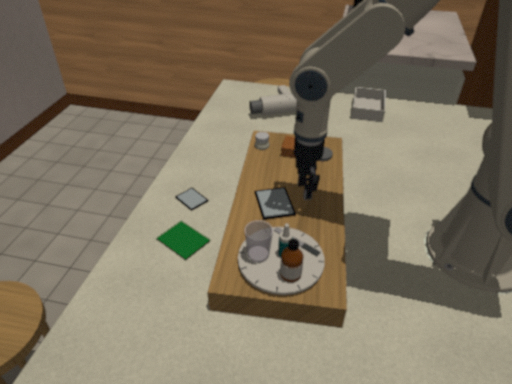

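The wrist view shows the mirror's rear side level at row 163 (columns 153 to 344). The fingertips at columns 195 and 308 are about centred behind it, and the way is clear. I'll lower to touch the wood.

Request:
play_rows(steps=[{"delta_pos": [0, 0, 0.5], "yaw": 0, "jaw": 60}, {"delta_pos": [0, 0, 1], "yaw": 0, "jaw": 60}, {"delta_pos": [0, 0, 1.4], "yaw": 0, "jaw": 60}, {"delta_pos": [0, 0, 1.7], "yaw": 0, "jaw": 60}, {"delta_pos": [0, 0, 2], "yaw": 0, "jaw": 60}, {"delta_pos": [0, 0, 2.1], "yaw": 0, "jaw": 60}, {"delta_pos": [0, 0, 2.1], "yaw": 0, "jaw": 60}, {"delta_pos": [0, 0, 2.1], "yaw": 0, "jaw": 60}])

```text
clock: 2.8
eef_pos: [464.0, -23.4, 75.3]
tcp_rot: [3.142, -0.0, 0.434]
contact_force: [-0.6, 0.6, -0.0]
opening: 0.603
grasp_force: 0.0
```

Request:
play_rows(steps=[{"delta_pos": [0, 0, 0.05], "yaw": 0, "jaw": 60}, {"delta_pos": [0, 0, 0.1], "yaw": 0, "jaw": 60}, {"delta_pos": [0, 0, 0.15], "yaw": 0, "jaw": 60}, {"delta_pos": [0, 0, 0.2], "yaw": 0, "jaw": 60}, {"delta_pos": [0, 0, 0.2], "yaw": 0, "jaw": 60}, {"delta_pos": [0, 0, 0.2], "yaw": 0, "jaw": 60}, {"delta_pos": [0, 0, 0.2], "yaw": 0, "jaw": 60}, {"delta_pos": [0, 0, 0.2], "yaw": 0, "jaw": 60}])

```text
clock: 3.6
eef_pos: [464.0, -23.4, 73.3]
tcp_rot: [3.142, -0.0, 0.434]
contact_force: [0.6, 1.3, -0.2]
opening: 0.596
grasp_force: 0.0
```

Request:
play_rows(steps=[{"delta_pos": [0, 0, 0.05], "yaw": 0, "jaw": 60}, {"delta_pos": [0, 0, 0.1], "yaw": 0, "jaw": 60}, {"delta_pos": [0, 0, 0.15], "yaw": 0, "jaw": 60}, {"delta_pos": [0, 0, 0.2], "yaw": 0, "jaw": 60}, {"delta_pos": [0, 0, 0.2], "yaw": 0, "jaw": 60}, {"delta_pos": [0, 0, 0.2], "yaw": 0, "jaw": 60}, {"delta_pos": [0, 0, 0.2], "yaw": 0, "jaw": 60}, {"delta_pos": [0, 0, 0.2], "yaw": 0, "jaw": 60}])

```text
clock: 4.4
eef_pos: [463.9, -23.4, 71.3]
tcp_rot: [3.142, -0.0, 0.434]
contact_force: [-0.3, 0.7, 0.1]
opening: 0.596
grasp_force: 0.0
```

Request:
play_rows(steps=[{"delta_pos": [0, 0, 0.05], "yaw": 0, "jaw": 60}, {"delta_pos": [0, 0, 0.1], "yaw": 0, "jaw": 60}, {"delta_pos": [0, 0, 0.1], "yaw": 0, "jaw": 60}, {"delta_pos": [0, 0, 0.1], "yaw": 0, "jaw": 60}, {"delta_pos": [0, 0, 0.1], "yaw": 0, "jaw": 60}, {"delta_pos": [0, 0, 0.1], "yaw": 0, "jaw": 60}, {"delta_pos": [0, 0, 0.1], "yaw": 0, "jaw": 60}, {"delta_pos": [0, 0, 0.1], "yaw": 0, "jaw": 60}])

```text
clock: 5.2
eef_pos: [463.9, -23.4, 70.3]
tcp_rot: [-3.142, 0.0, 0.434]
contact_force: [0.4, 0.1, 0.1]
opening: 0.599
grasp_force: 0.0
```

Request:
play_rows(steps=[{"delta_pos": [0, 0, 0.05], "yaw": 0, "jaw": 60}, {"delta_pos": [0, 0, 0.1], "yaw": 0, "jaw": 60}, {"delta_pos": [0, 0, 0.15], "yaw": 0, "jaw": 60}, {"delta_pos": [0, 0, 0.2], "yaw": 0, "jaw": 60}, {"delta_pos": [0, 0, 0.2], "yaw": 0, "jaw": 60}, {"delta_pos": [0, 0, 0.2], "yaw": 0, "jaw": 60}, {"delta_pos": [0, 0, 0.2], "yaw": 0, "jaw": 60}, {"delta_pos": [0, 0, 0.2], "yaw": 0, "jaw": 60}])

```text
clock: 6.0
eef_pos: [464.0, -23.4, 68.3]
tcp_rot: [3.142, -0.0, 0.434]
contact_force: [0.3, -0.6, -0.2]
opening: 0.603
grasp_force: 0.0
```

```bash
python3 - <<'E'
from h import *
im,d=vision.grab_frame("wrist"); save("w2",im)
P=world("wrist",np.argwhere(np.ones((384,512)))[:,::-1],d.ravel()).reshape(384,512,3)
s=r.sense(); print(s["eef_pos"],s["contact_force"])
t=np.array(s["eef_pos"]); y=s["tcp_rot"][2]; tx=np.array([np.cos(y),np.sin(y)]); ty=np.array([np.sin(y),-np.cos(y)])
q=P[...,:2]-t[:2]; a=q@tx; b=q@ty
ok=(d>0)&(np.abs(b)<50)&(np.abs(a)<30)
for lo in range(-50,50,5):
    k=ok&(b>=lo)&(b<lo+5)&(P[...,2]>74)&(P[...,2]<120); k2=ok&(b>=lo)&(b<lo+5)
    if k.any(): print(lo,k.sum(),"zmin/med",P[...,2][k].min().round(1),np.median(P[...,2][k2]).round(1),"amax",a[k].max().round(1))
E
```

```text
[463.96040221 -23.3910115   68.31443379] [ 0.88387388 -0.7013861   0.39490245]
-50 86 zmin/med 113.6 128.8 amax 13.7
-45 108 zmin/med 112.8 121.2 amax 8.5
-40 329 zmin/med 77.9 90.9 amax 14.2
-35 384 zmin/med 75.4 111.2 amax 14.5
-30 1189 zmin/med 74.3 108.2 amax 13.3
25 1251 zmin/med 74.0 108.0 amax 13.1
30 380 zmin/med 74.8 106.7 amax 14.6
35 303 zmin/med 78.1 92.1 amax 13.6
40 119 zmin/med 112.4 121.2 amax 8.4
45 78 zmin/med 114.2 131.3 amax 13.1
```

Request:
play_rows(steps=[{"delta_pos": [0, 0, 0.05], "yaw": 0, "jaw": 60}, {"delta_pos": [0, 0, 0.1], "yaw": 0, "jaw": 60}, {"delta_pos": [0, 0, 0.15], "yaw": 0, "jaw": 60}, {"delta_pos": [0, 0, 0.2], "yaw": 0, "jaw": 60}, {"delta_pos": [0, 0, 0.2], "yaw": 0, "jaw": 60}, {"delta_pos": [0, 0, 0.2], "yaw": 0, "jaw": 60}, {"delta_pos": [0, 0, 0.2], "yaw": 0, "jaw": 60}, {"delta_pos": [0, 0, 0.2], "yaw": 0, "jaw": 60}])

```text
clock: 6.85
eef_pos: [464.0, -23.4, 66.8]
tcp_rot: [3.142, -0.0, 0.434]
contact_force: [-2.5, 0.1, 9.1]
opening: 0.6
grasp_force: 4.6
```

Request:
play_rows(steps=[{"delta_pos": [0, 0, 0.05], "yaw": 0, "jaw": 60}, {"delta_pos": [0, 0, 0.1], "yaw": 0, "jaw": 60}, {"delta_pos": [0, 0, 0.1], "yaw": 0, "jaw": 60}, {"delta_pos": [0, 0, 0.1], "yaw": 0, "jaw": 60}, {"delta_pos": [0, 0, 0.1], "yaw": 0, "jaw": 60}, {"delta_pos": [0, 0, 0.1], "yaw": 0, "jaw": 60}, {"delta_pos": [0, 0, 0.1], "yaw": 0, "jaw": 60}, {"delta_pos": [0, 0, 0.1], "yaw": 0, "jaw": 60}])

```text
clock: 7.65
eef_pos: [464.0, -23.4, 66.7]
tcp_rot: [3.142, -0.0, 0.434]
contact_force: [-6.6, 0.3, 25.0]
opening: 0.602
grasp_force: 12.7
```

Request:
play_rows(steps=[{"delta_pos": [0, 0, -0.2], "yaw": 0, "jaw": 60}, {"delta_pos": [0, 0, -0.4], "yaw": 0, "jaw": 60}, {"delta_pos": [0.5, 0, -0.4], "yaw": 0, "jaw": 60}, {"delta_pos": [1.0, 0, -0.4], "yaw": 0, "jaw": 60}, {"delta_pos": [1.5, 0, -0.4], "yaw": 0, "jaw": 60}, {"delta_pos": [2.0, 0, -0.4], "yaw": 0, "jaw": 60}, {"delta_pos": [2.4, 0, -0.4], "yaw": 0, "jaw": 60}, {"delta_pos": [2.8, 0, -0.4], "yaw": 0, "jaw": 60}])

```text
clock: 8.45
eef_pos: [489.3, -11.4, 69.1]
tcp_rot: [-3.141, 0.001, 0.434]
contact_force: [-2.7, -1.2, 2.8]
opening: 0.601
grasp_force: 1.3
```

Request:
play_rows(steps=[{"delta_pos": [0.2, 0, 0], "yaw": 0, "jaw": 60}, {"delta_pos": [0.4, 0, 0], "yaw": 0, "jaw": 60}, {"delta_pos": [0.4, 0, 0], "yaw": 0, "jaw": 60}, {"delta_pos": [0.4, 0, 0], "yaw": 0, "jaw": 60}, {"delta_pos": [0.4, 0, 0], "yaw": 0, "jaw": 60}, {"delta_pos": [0.4, 0, 0], "yaw": 0, "jaw": 60}, {"delta_pos": [0.4, 0, 0], "yaw": 0, "jaw": 60}, {"delta_pos": [0.4, 0, 0], "yaw": 0, "jaw": 60}])

```text
clock: 9.25
eef_pos: [493.0, -9.9, 69.3]
tcp_rot: [3.142, -0.0, 0.434]
contact_force: [-0.4, -0.0, 0.3]
opening: 0.6
grasp_force: 0.0
```

```bash
cat > meas.py <<'E'
from h import *
import sys
def mir(z=78):
    im,d=vision.grab_frame("top"); save(sys.argv[1],im[130:330,100:430])
    n=np.array([np.cos(.0905),np.sin(.0905)])
    for k in vision.cut_out("top","pocket_mirror"):
        cs,_=cv2.findContours(k["region"].astype(np.uint8),0,1); c=max(cs,key=cv2.contourArea).reshape(-1,2)
        p=world("top",c,z=z)[:,:2].astype(np.float32); R=cv2.minAreaRect(p)
        print(round(k["conf"],2),np.round(R[0],1),np.round(R[1],1),round(R[2],1),"rad",np.deg2rad(R[2]).round(3),"n.p max",(p@n).max().round(1),"overhang",(p@n).max().round(1)-652)
    for k in vision.landmark_of("top","mirror_front"): print("mf",k["conf"],(world("top",[k["uv"]],z=74)[0,:2]@n-652).round(1))
s=r.sense(); print(s["clock"],s["eef_pos"].round(1),s["tcp_rot"].round(3),s["contact_force"].round(1))
mir()
E
python3 meas.py t2; python3 -c "
from h import *
im,d=vision.grab_frame('wrist'); save('w3',im)"
```

```text
9.25 [493.   -9.9  69.3] [ 3.142 -0.     0.434] [-0.4 -0.   0.3]
0.93 [778.2 -22.5] [60.8 78.6] 56.7 rad 0.989 n.p max 820.5 overhang 168.5
0.78 [572.4  23.2] [ 54.8 125.6] 6.4 rad 0.111 n.p max 600.3 overhang -51.700000000000045
0.75 [743.  131.7] [ 85.6 108.8] 62.9 rad 1.097 n.p max 817.1 overhang 165.10000000000002
mf 0.94 130.9
mf 0.93 -57.7
mf 0.89 139.2
```

View pics/w3.png

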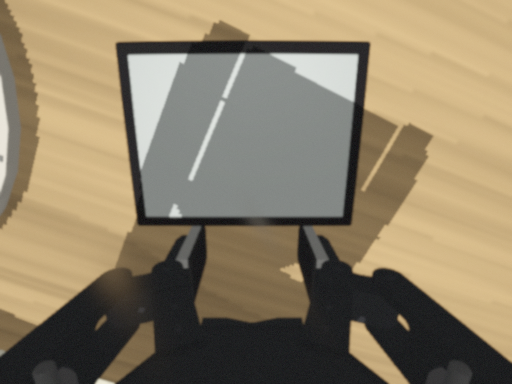

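The fingertips rest against the middle of the rear side (row 225), and the mirror is square to them. Now I'll push in an arc, so it turns parallel to the edge as it moves forward.

Request:
play_rows(steps=[{"delta_pos": [0.63, -0.23, 0], "yaw": 0.043, "jaw": 60}, {"delta_pos": [1.27, -0.44, 0], "yaw": 0.086, "jaw": 60}, {"delta_pos": [1.92, -0.61, 0], "yaw": 0.129, "jaw": 60}, {"delta_pos": [2.57, -0.76, 0], "yaw": 0.172, "jaw": 60}, {"delta_pos": [3.23, -0.88, 0], "yaw": 0.216, "jaw": 60}, {"delta_pos": [3.9, -0.97, 0], "yaw": 0.259, "jaw": 60}, {"delta_pos": [4.57, -1.03, 0], "yaw": 0.302, "jaw": 60}, {"delta_pos": [5.24, -1.07, 0], "yaw": 0.345, "jaw": 60}])

```text
clock: 10.25
eef_pos: [535.3, 21.9, 69.1]
tcp_rot: [-3.142, 0.002, 0.087]
contact_force: [-3.0, -1.0, 2.8]
opening: 0.598
grasp_force: 1.5
```

```bash
python3 meas.py t3; python3 -c "
from h import *
im,d=vision.grab_frame('wrist'); save('w4',im)"
```

```text
10.25 [535.3  21.9  69.1] [-3.142e+00  2.000e-03  8.700e-02] [-3.  -1.   2.8]
0.78 [778.9 -23. ] [60.8 80.9] 56.7 rad 0.989 n.p max 820.5 overhang 168.5
0.72 [626.9  32.6] [ 24.2 114.9] 4.7 rad 0.081 n.p max 638.9 overhang -13.100000000000023
0.66 [743.6 131.9] [ 87.3 108.3] 60.6 rad 1.058 n.p max 817.1 overhang 165.10000000000002
mf 0.77 -16.3
mf 0.7 142.6
mf 0.56 125.3
```

View pics/w4.png

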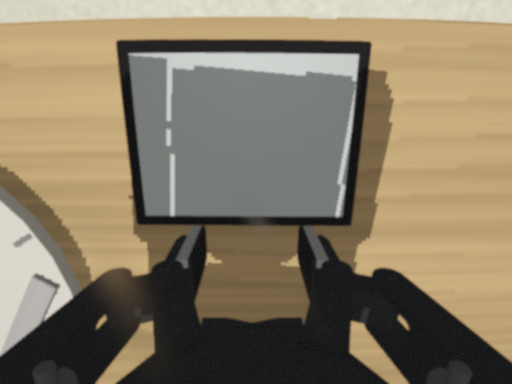

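The mirror is now square to the edge, with both fingertips still on its rear side. The edge at row 20 runs parallel to the mirror's front side at row 43. It still needs about 44 mm, so I'll push most of that and then look again.

Request:
play_rows(steps=[{"delta_pos": [0.5, 0, 0], "yaw": -0.003, "jaw": 60}, {"delta_pos": [1.1, 0, 0], "yaw": -0.003, "jaw": 60}, {"delta_pos": [1.7, 0, 0], "yaw": -0.003, "jaw": 60}, {"delta_pos": [2.3, 0, 0], "yaw": -0.003, "jaw": 60}, {"delta_pos": [2.9, 0, 0], "yaw": -0.003, "jaw": 60}, {"delta_pos": [3.4, 0, 0], "yaw": -0.003, "jaw": 60}, {"delta_pos": [3.8, 0, 0], "yaw": -0.003, "jaw": 60}, {"delta_pos": [3.8, 0, 0], "yaw": -0.003, "jaw": 60}])

```text
clock: 11.25
eef_pos: [574.7, 25.3, 69.3]
tcp_rot: [3.142, -0.001, 0.092]
contact_force: [0.5, 1.0, -0.7]
opening: 0.598
grasp_force: 0.0
```

```bash
python3 meas.py t4; python3 - <<'E'
from h import *
im,d=vision.grab_frame('wrist'); save('w5',im)
c=vision.calibration("wrist")
k=max(vision.cut_out("wrist","pocket_mirror"),key=lambda k:k["region"].sum())
cs,_=cv2.findContours(k["region"].astype(np.uint8),0,1); q=max(cs,key=cv2.contourArea).reshape(-1,2)
R=cv2.minAreaRect(world("wrist",q,z=78,c=c)[:,:2].astype(np.float32)); print("mirror wrist",R)
# unit front edge at the sides: first oak (red-blue large) row
rb=im[...,0].astype(float)-im[...,2]
cols=np.r_[10:90,400:500]; rows=[np.argmax(np.diff(cv2.blur(rb[:200,k:k+1],(1,3)).ravel()))+.5 for k in cols]
W=world("wrist",np.c_[cols,rows],z=70,c=c)[:,:2].astype(np.float32)
vx,vy,x0,y0=cv2.fitLine(W,cv2.DIST_HUBER,0,.01,.01).ravel(); n=np.array([abs(vy),-vx*np.sign(vy)])
print("edge yaw",np.arctan2(n[1],n[0]),"n.p",n@[x0,y0],"resid",np.abs((W-[x0,y0])@n).max(),"mirror centre rel",n@(np.array(R[0])-[x0,y0]),"overhang",n@(np.array(R[0])-[x0,y0])+45)
E
```

```text
11.25 [574.7  25.3  69.3] [ 3.142e+00 -1.000e-03  9.200e-02] [ 0.5  1.  -0.7]
0.95 [777.5 -22.4] [60.  79.1] 56.7 rad 0.989 n.p max 818.0 overhang 166.0
0.67 [743.5 132.6] [ 84.6 108.8] 62.9 rad 1.097 n.p max 817.3 overhang 165.29999999999995
0.65 [671.6  65.3] [2.6 0. ] -90.2 rad -1.574 n.p max 674.9 overhang 22.899999999999977
mf 0.93 130.7
mf 0.91 139.9
mf 0.53 21.8
mirror wrist ((631.023681640625, 35.03655242919922), (89.3969955444336, 114.87408447265625), 5.490173816680908)
edge yaw 0.08959421 n.p 652.08185 resid 0.363365 mirror centre rel -20.454234978699574 overhang 24.545765021300426
```

View pics/w5.png

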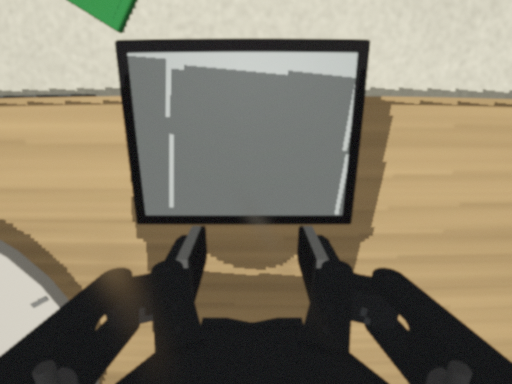

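The mirror overhangs by about 24 mm and is parallel to the edge, with the edge at row 97 and the mirror's front side at row 42. I'll push 6 mm more, then back off and lift.

Request:
play_rows(steps=[{"delta_pos": [0.2, 0, 0], "yaw": 0, "jaw": 60}, {"delta_pos": [0.4, 0, 0], "yaw": 0, "jaw": 60}, {"delta_pos": [0.6, 0, 0], "yaw": 0, "jaw": 60}, {"delta_pos": [0.6, 0, 0], "yaw": 0, "jaw": 60}, {"delta_pos": [0.6, 0, 0], "yaw": 0, "jaw": 60}, {"delta_pos": [0, 0, 0], "yaw": 0, "jaw": 60}, {"delta_pos": [-1.5, 0, 0], "yaw": 0, "jaw": 60}, {"delta_pos": [-3, 0, 0], "yaw": 0, "jaw": 60}])

```text
clock: 12.3
eef_pos: [543.4, 22.4, 69.2]
tcp_rot: [3.142, -0.0, 0.092]
contact_force: [0.8, 0.9, 0.6]
opening: 0.598
grasp_force: 0.0
```

Request:
play_rows(steps=[{"delta_pos": [-1, 0, -1], "yaw": 0, "jaw": 60}, {"delta_pos": [-2, 0, -3], "yaw": 0, "jaw": 60}, {"delta_pos": [-3, 0, -5], "yaw": 0, "jaw": 60}, {"delta_pos": [-4, 0, -8], "yaw": 0, "jaw": 60}, {"delta_pos": [-5, 0, -10], "yaw": 0, "jaw": 60}, {"delta_pos": [-5, 0, -10], "yaw": 0, "jaw": 60}, {"delta_pos": [-5, 0, -10], "yaw": 0, "jaw": 60}, {"delta_pos": [-5, 0, -10], "yaw": 0, "jaw": 60}])

```text
clock: 13.1
eef_pos: [494.1, 17.9, 168.8]
tcp_rot: [-3.142, 0.0, 0.092]
contact_force: [0.0, -0.2, 0.7]
opening: 0.602
grasp_force: 0.0
```

```bash
python3 - <<'E'
from h import *
s=r.sense(); print(s["clock"],s["eef_pos"],s["contact_force"])
im,d=vision.grab_frame('wrist'); save('w6',im)
c=vision.calibration("wrist"); n=np.array([np.cos(.09),np.sin(.09)])
for k in vision.cut_out("wrist","pocket_mirror"):
  cs,_=cv2.findContours(k["region"].astype(np.uint8),0,1); q=max(cs,key=cv2.contourArea).reshape(-1,2)
  R=cv2.minAreaRect(world("wrist",q,z=78,c=c)[:,:2].astype(np.float32)); print("mirror wrist",R,n@np.array(R[0])+45-652)
  m=k["region"]&(d>0); print("z",np.percentile(world("wrist",np.argwhere(m)[:,::-1],d[m],c=c)[:,2],[5,50,95]))
E
```

```text
13.1 [494.0911103   17.87209315 168.8077452 ] [ 0.00522357 -0.16659935  0.70519702]
mirror wrist ((615.8541870117188, 33.82579803466797), (52.42127990722656, 114.6927261352539), 5.143624305725098) 9.401874344021962
z [76.48080651 77.81594503 79.06977614]
```

View pics/w6.png

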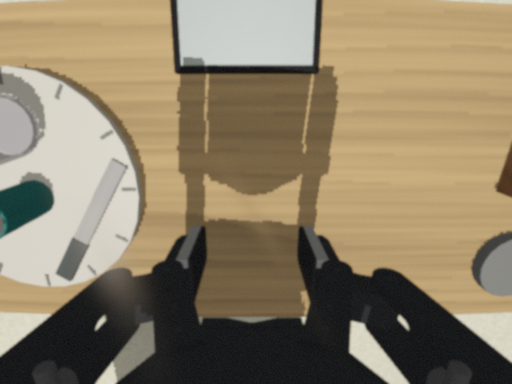

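The wrist view shows the fingers clear of the mirror, its rear side at row 70, and the turntable things and compact in place. From the rear side the overhang comes to about 28 mm. I'll retract further and check it from above.

Request:
play_rows(steps=[{"delta_pos": [-1, 2, -3], "yaw": 0, "jaw": 60}, {"delta_pos": [-2, 5, -6], "yaw": 0, "jaw": 60}, {"delta_pos": [-4, 8, -8], "yaw": 0, "jaw": 60}, {"delta_pos": [-6, 11, -10], "yaw": 0, "jaw": 60}, {"delta_pos": [-8, 14, -10], "yaw": 0, "jaw": 60}, {"delta_pos": [-8, 17, -10], "yaw": 0, "jaw": 60}, {"delta_pos": [-8, 20, -10], "yaw": 0, "jaw": 60}, {"delta_pos": [-8, 20, -10], "yaw": 0, "jaw": 60}])

```text
clock: 14.0
eef_pos: [433.1, -191.4, 268.7]
tcp_rot: [3.141, 0.001, 0.089]
contact_force: [-0.0, 0.5, -0.1]
opening: 0.604
grasp_force: 0.0
```

```bash
python3 meas.py t5
```

```text
14.0 [ 433.1 -191.4  268.7] [3.141e+00 1.000e-03 8.900e-02] [-0.   0.5 -0.1]
0.88 [743.5 132.5] [ 82.9 106.3] 62.9 rad 1.097 n.p max 817.3 overhang 165.29999999999995
0.62 [637.8  34.1] [ 91.3 114.9] 5.4 rad 0.094 n.p max 684.0 overhang 32.0
0.55 [779.1 -22.8] [62.8 81.6] 61.0 rad 1.064 n.p max 820.7 overhang 168.70000000000005
mf 0.74 140.7
mf 0.73 36.3
mf 0.62 136.8
```

View pics/t5.png

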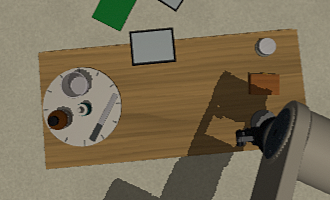

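The crop shows the mirror overhanging the front edge, parallel to it (0.094 against 0.090 rad). The overhang is about 30 mm: 31 from above, 28 from the wrist camera. Everything else stands where it was and the arm is clear.

```bash
python3 -c "
from rig import r
print(r.sign_off())"
```

```text
the job is handed in; nothing more can be done
None
```

The pocket mirror lies flat and parallel to the front edge with about 3 cm sticking out (28–31 mm measured); nothing else was moved, the arm is clear, and the job was handed in at about 14 s.

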